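# Push a rejected nut through the flap of the reject chute

## Task

The large black hex nut on the feed deck has failed its gauge. Do not pick it up or lift it: push it along the deck with the fingertips, in under the hanging flap of the reject chute, until it goes over the edge behind the flap and slides down into the bay; then draw the fingers back out and clear so that the flap falls fully shut. Leave the bearing beside it on the deck, and the plug gauge, caliper and bolt on the bench, where they are.

Things in the scene. Friction and masses are not known exactly. Their poses are not given: they have to be found in the camera images.
- chute: Fixed grey sheet-metal chute on the bench, turned up to 0.25 rad. Origin: on the bench top under the middle of the flap's hinge pin; x points into the chute (away from the robot at yaw 0), y left, z up. Behind the mouth it is closed: side cheeks from x = -10 mm, 132 mm high at the mouth, a clear lid sloping from z = 126 mm at the mouth down to 84 mm, rear wall at x = 180 mm.
- chute_deck (a point): Middle of the deck's front edge, chute x = -190 mm, on the deck surface. The flat steel feed deck lies 70 mm above the bench, from here to x = +36 mm, 236 mm wide with 8 mm high side rails. From x = -70 to -10 mm two upright guides, 18 mm high, narrow it to the throat, 124 mm wide (y = -62 to +62 mm). Its front edge is open.
- chute_mouth (a point): Point on the deck surface in the middle of the throat, straight under the hinge pin (chute x = 0). The pin and its knuckles (6 mm radius) cross 54 mm above the deck: 48 mm clear height. Upright fingers meet the pin; fingers leaning 25 to 40 degrees, tips pointing into the chute, pass under it.
- chute_sill (a point): Middle of the drop edge where the deck ends, 36 mm behind the hinge pin, at deck height. The deck's last 22 mm are lined with slick white plastic, and behind the edge a ramp of it falls at 25 degrees to the rear wall. The nut tips onto it and slides down by itself once its centre is past this edge: the fingertips must follow it some 5 to 25 mm beyond the hinge pin.
- flap (a joint): Aluminium flap, 118 mm wide, 49 mm long, 70 g, hanging by its top edge from the hinge pin across the mouth; its lower edge hangs 5 mm above the deck and 4 mm behind the pin. 0 rad = shut (hanging against its stop); grows to 1.35 rad as it is pushed inward, away from the robot. It cannot swing outward, opens at a light push and falls shut by its own weight.
- nut: Large black hex nut lying flat on the feed deck, 60 mm across flats, 69 mm across corners, 30 mm high, about 0.5 kg, any yaw. Origin: centre of its underside (at deck height, 70 mm above the bench); z up.
- bearing: Steel ball bearing, 70 mm diameter, 17 mm high, lying flat on the feed deck beside the nut, 105 to 130 mm from it centre to centre; stays there. Origin: centre of its underside.
- plug_gauge: Black plug gauge, 33 mm diameter, 66 mm high, standing on the bench to the left of the chute; stays there. Origin: centre of its underside.
- caliper: Caliper, 239 mm long, 62 mm wide, 15 mm high, lying on the bench to the right; stays there. Origin: centre of its underside.
- spare_bolt: Steel bolt with nut, 130 mm long, 31 mm wide, 27 mm high, lying on the bench to the left; stays there. Origin: centre of its underside.
Not all that is in view belongs to the job. Leave any green look-alike of the nut alone.

How it is judged:
By the outcome, as a careful person would: the job done as asked, in the order asked, and still so for the second after the job is handed in, with the robot touching nothing.
It also fails if it takes over 48 s, if anything falls off the work surface, if the arm or the gripper's body presses on something with over 40 N, if the wrist force passes 120 N, or if a joint passes its speed limit or range.

## Robot

A 6-joint arm with a two-finger parallel gripper is mounted at the origin on a cart in front of the work surface, level with it; the furniture and walls round the work are solid. World frame = base frame: x ahead of the robot, y to its left, z up, the work surface at z = 0. Lengths are in mm, angles in rad, forces in N, time in s.
With the tool pointing down it reaches from about 275 to 750 mm from the base axis. Payload 10.2 kg.
Tool frame: the origin (TCP) lies at the very end of the fingers, on their centre line; the grasp point (between the pads) lies 19 mm behind it (ctrl.grip_depth is the distance from the TCP to the grasp point, in mm); z points along the fingers, x is the direction in which the jaws open and shut, and the axes are right-handed (so a half turn about z gives the same grasp; the last joint's range is limited). The gripper opens to 85 mm and grips with 20 to 120 N. Pads are 22 mm wide; open, the fingers measure 114 mm over their backs; the gripper's body (76 mm by 85 mm) begins 54 mm behind the grasp point. The pads swing forward as they close: fully open they stand 13 mm farther back than shut.
Start: joints at [0.886, 0.313, 1.498, -0, 1.331, -0.223], TCP at [233.932, 470.007, 196.894] pointing down, gripper open.
Joint ranges: [-2.94, 2.94], [-0.97, 2.17], [0.19, 2.56], [-1.23, 4.37], [0.02, 3.11], [-2.88, 2.88]. Speed limits (rad/s): [2.39, 2.39, 3.01, 3.14, 3.14, 3.14].

## Interface

Orientations are given as a unit quaternion [w, x, y, z].
In Python, from rig import ctrl gives the robot as it stands.
- The arm moves only by the tool play_rows, never from a script. Its argument "motion" is a list of rows, each a list of 2 entries, a list of its own where there are three numbers: the shift along the tool's x, y, z in mm, then the turn, a rotation vector about the tool's x, y, z in degrees. A call has 1 to 20 rows; each row shifts and turns the commanded pose from where the row before left it, along the tool's axes as they then stand; what a row does not reach is not made up. A row lasts 1/12 s, in which the tool goes at most 41.7 mm and 7.16 degrees, less where a joint would pass 70% of its speed; a pose out of reach is approached as far as the arm can. A call with a gripper value outside its range is refused whole. "fingers" is the finger opening in mm, from 0 to 85.4, set as the call begins (left out, the last holds). The fingers move at their own pace and stop on an object; "squeeze" is the grip in N (left out, the last holds). Time passes only in rows, so rows that do not move let the fingers close. It gives the time, the measured TCP pose, the force and the opening at its end, in the units of the state.
- ctrl.sense(): the state, without advancing time (a new reading comes with each control period).
- ctrl.capture(name): name is "side" or "top" or "wrist"; returns the picture (384x512x3 uint8, red, green, blue); there is no depth.
- ctrl.get_calibration(name): a dict with "K" (3x3 intrinsics, pixels), "k1" (the pictures are not rectified: a ray, as slopes to the right and down, at radius r is drawn at 1 + k1 r^2 times it, then the intrinsics apply), "R" (3x3) and "t" (3): a world point X has camera coordinates R X + t; the wrist camera has in their place "tool_from_camera" (4x4, takes a point from camera to tool coordinates, whose origin is the TCP and whose axes are the tool frame's). Camera axes: x right, y down, z forward; pixel columns grow to the right and rows downward; lengths in mm; the calibration is good to about 2 mm. A picture is of the moment at which its call begins: read the wrist's pose just before it. get_calibration takes no time and is no camera call.
- ctrl.finish_job(): hands the job in, once; it reports no verdict.
Trained networks look in the newest picture that a camera, given by its name, has taken for a name from the list of things; names that differ only in an ending like _2 or _b are one class to them, and where a whole thing is asked for, a point or a joint stands for the part that bears it (a point fixed in the world has none). Each returns a list of dicts, best first, with "p" (0 to 1); they miss things now and then, are a little off and sometimes report something else, mostly with a low value. They report only what shows in the picture. A call takes as long as a camera call. They do not tell look-alikes from the thing itself.
- ctrl.spot_in(camera, name): "position" ([column, row] as shares, 0 to 1, of the picture: columns of its width, rows of its height, amid what is visible of it).
The state is a dict: "time_s": time; "joints": joint angles; "dq": joint speeds; "tau": joint torques, N m; "eef_pos": TCP position; "ee_rot": TCP orientation; "force": force on the tool from outside, world axes, zero at the start; "wrist_torque": the same for the moment, N m; "grip_width": opening from 0.0 (shut) to 1.0 (fully open).
Only numpy, scipy, OpenCV 4.12 (cv2) and the standard library are available. Lean on these libraries where they do the work, as an engineer would, in place of code of your own. Each camera call takes 0.05 s, during which the arm holds its last target. There are 200 camera calls.

## Working session

There is one attempt and no reset: what is moved stays moved. The work goes in short steps, Python scripts to look and compute and a tool call to move; the robot and the scene stay as the last step left them, time stands still between calls to the robot, and variables do not carry over. Pictures are saved under pics/ and viewed, about 8 in all and at most 12, crops included, and the job is handed in when it is done.

Besides the shell and the picture viewer there is one more tool, called after "Call:" by a JSON object that holds its "name" and its "arguments", one argument or row to a line. play_rows: Moves the arm, as the interface text tells. Its arguments: {"type":"object","properties":{"motion":{"type":"array"},"fingers":{"type":"number"},"squeeze":{"type":"number"}},"required":["motion"]}

```bash
mkdir -p pics; ls; cat > h.py <<'E'
import numpy as np, cv2
from rig import ctrl
from scipy.spatial.transform import Rotation as R
def ray(cam,px):
    c=ctrl.get_calibration(cam);K=np.array(c["K"]);k=c["k1"]
    d=np.array([(px[0]-K[0,2])/K[0,0],(px[1]-K[1,2])/K[1,1]]);u=d.copy()
    for _ in range(30):u=d/(1+k*(u@u))
    v=np.r_[u,1.]
    Rm=np.array(c["R"]);t=np.array(c["t"]).ravel()
    return -Rm.T@t, Rm.T@v
def atz(cam,px,z):
    o,d=ray(cam,px);return o+d*(z-o[2])/d[2]
def proj(cam,X):
    c=ctrl.get_calibration(cam);K=np.array(c["K"])
    p=np.array(c["R"])@np.array(X,float)+np.array(c["t"]).ravel();u=p[:2]/p[2];u=u*(1+c["k1"]*(u@u))
    return np.array([K[0,0]*u[0]+K[0,2],K[1,1]*u[1]+K[1,2]])
def save(cam,f,s=1.5):
    im=ctrl.capture(cam);cv2.imwrite("pics/"+f,cv2.resize(im[...,::-1],None,fx=s,fy=s,interpolation=cv2.INTER_CUBIC));return im
E
python3 - <<'E'
from h import *
np.set_printoptions(precision=1,suppress=True)
s=ctrl.sense();print(s)
for cam in["top","side"]:
    save(cam,cam+"1.png")
    o,d=ray(cam,(256,192));print(cam,o,d)
    for n,z in[("nut",100),("bearing",87),("chute_deck",70),("chute_mouth",70),("chute_sill",70),("flap",97),("plug_gauge",33),("caliper",10),("spare_bolt",13),("chute",70)]:
        for r in ctrl.spot_in(cam,n)[:3]:
            p=np.array(r["position"])*[512,384];print(n,round(r["p"],2),p,atz(cam,p,z))
E
```

```text
pics
{'time_s': 0.0, 'joints': array([ 0.9,  0.3,  1.5, -0. ,  1.3, -0.2]), 'dq': array([-0.,  0., -0., -0., -0.,  0.]), 'tau': array([  0. , -41.2, -26. ,  -0. ,   0. ,  -0. ]), 'eef_pos': array([233.8, 469.8, 196.3]), 'ee_rot': array([ 0. ,  0.9,  0.5, -0. ]), 'force': array([-0.4, -0.7, -0.7]), 'wrist_torque': array([-0. ,  0. , -0.1]), 'grip_width': 1.0022084419743142}
top [ 429.     7.  1453.7] [ 0.1 -0.  -1. ]
nut 0.79 [145.6 246.5] [378.3 289.5 100. ]
nut 0.65 [240.8 206.1] [488.8  11.9 100. ]
nut 0.65 [317.7 198.7] [ 505.1 -213.8  100. ]
bearing 0.62 [267.7 203.1] [496.3 -67.5  87. ]
chute_deck 0.93 [250.2 178.7] [571.3 -18.   70. ]
chute_mouth 0.92 [254.8 175. ] [582.2 -32.1  70. ]
chute_sill 0.67 [250.9 173.3] [587.6 -20.4  70. ]
flap 0.4 [268.4 160.7] [620.7 -72.3  97. ]
caliper 0.66 [356.4 223.5] [ 429.6 -347.7   10. ]
spare_bolt 0.76 [154.8 167.8] [618.  277.3  13. ]
side [200.  914.5 664.2] [ 0.3 -0.8 -0.5]
nut 0.86 [261.  257.3] [430.2 278.7 100. ]
nut 0.83 [269.2 204.1] [492.6  47.7 100. ]
nut 0.8 [282.6 298.5] [343.5 382.4 100. ]
bearing 0.77 [280.4 191.5] [492.2 -57.   87. ]
chute_deck 0.71 [241.1 204.1] [587.5  34.7  70. ]
chute_mouth 0.64 [243.1 200.4] [590.4  12.4  70. ]
chute_sill 0.96 [241.8 204.3] [585.   34.9  70. ]
flap 0.59 [242.2 183.1] [617.9 -44.3  97. ]
plug_gauge 0.57 [242. 293.] [453.2 338.4  33. ]
caliper 0.63 [313.5 175.7] [ 451.5 -353.6   10. ]
spare_bolt 0.89 [192.7 263.2] [624.  270.7  13. ]
chute 0.43 [242.1 202. ] [589.5  22.2  70. ]
```

View pics/top1.png

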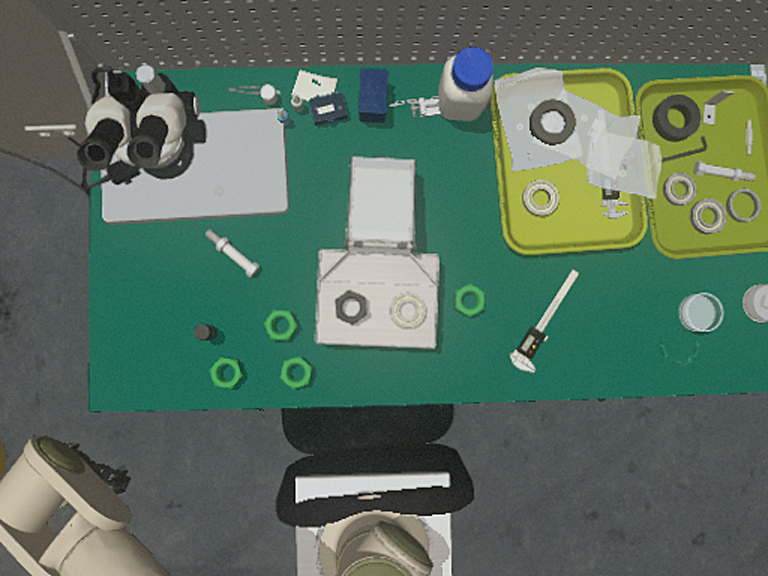

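View pics/side1.png

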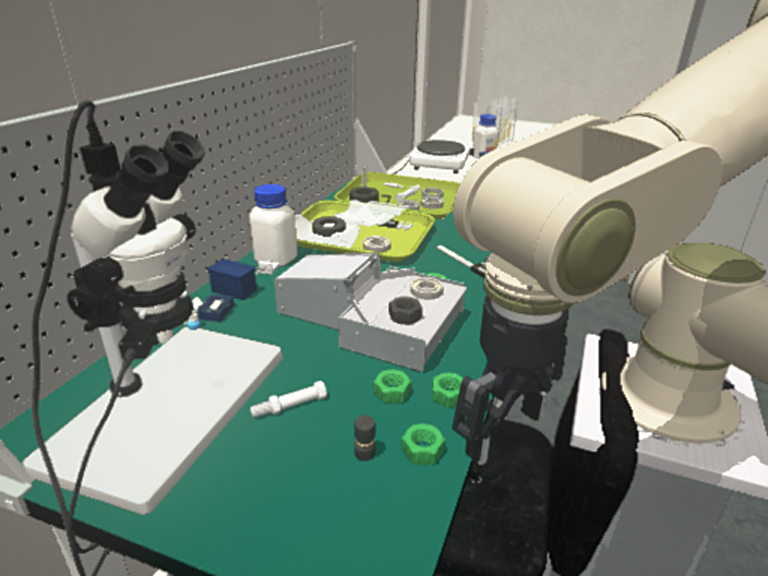

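The top view shows the chute with its deck at about (318–440, 250–348) on the 1.5× picture. The nut is at (352,307), the bearing at (408,311), and the hinge at about y=245. I'll zoom in to get the chute's pose.

```bash
python3 - <<'E'
from h import *
im=ctrl.capture("top")[95:240,200:305]
cv2.imwrite("pics/top2.png",cv2.resize(im[:,:,::-1],None,fx=4,fy=4,interpolation=cv2.INTER_CUBIC))
E
```

```text
(no output)
```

View pics/top2.png

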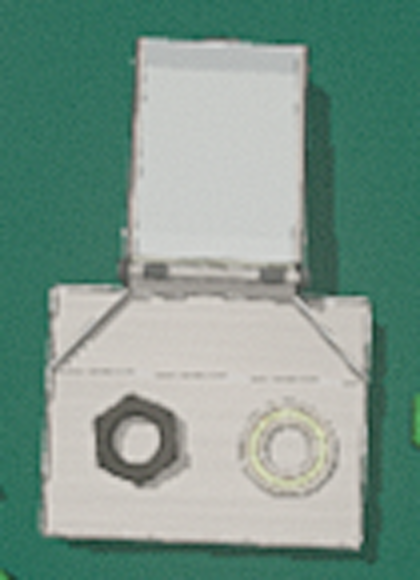

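```bash
cat >> h.py <<'E'
def px4(p): return np.array(p)/4+np.array([200,95])-0.375
E
python3 - <<'E'
from h import *
from scipy.optimize import least_squares
np.set_printoptions(precision=1,suppress=True)
def P(n,p,z):
    q=atz("top",px4(p),z);print(n,q);return q
fl=P("FL",(45,535),74);fr=P("FR",(360,548),74);bl=P("BL",(52,287),76);br=P("BR",(370,297),76)
hl=P("hingeL",(125,270),126);hr=P("hingeR",(303,277),126)
rl=P("rearL",(138,40),84);rr=P("rearR",(306,46),84)
gl=P("gl",(128,293),88);gr=P("gr",(295,292),88);gl2=P("gl2",(52,370),80);gr2=P("gr2",(368,380),80)
nut=P("nut",(138,440),100);nh=P("nutbottomhole",(138,440),85);be=P("bear",(288,448),87)
print("dist",np.linalg.norm((nut-be)[:2]))
obs=[(fl,-190,120),(fr,-190,-120),(hl,0,66),(hr,0,-66),(rl,180,64),(rr,180,-64),(gl,-10,62),(gr,-10,-62),(gl2,-70,118),(gr2,-70,-118)]
def f(v):
    c,s=np.cos(v[2]),np.sin(v[2])
    return np.ravel([(v[0]+c*x-s*y-o[0],v[1]+s*x+c*y-o[1]) for o,x,y in obs])
r=least_squares(f,[620,-20,0],loss="soft_l1",f_scale=4);print(r.x[:2],"yaw %.4f"%r.x[2]);print(f(r.x).reshape(-1,2))
c,s=np.cos(r.x[2]),np.sin(r.x[2]);M=np.array([[c,s],[-s,c]])
for n,q in[("nut",nut),("be",be)]:print(n,M@(q[:2]-r.x[:2]))
np.save("chute.npy",r.x)
# side check
import json
for n,X,Y,z in [("FL",-190,120,74),("FR",-190,-120,74),("hL",0,66,126),("hR",0,-66,126),("rearL",180,64,84)]:
    w=np.r_[r.x[:2]+M.T@[X,Y],z];print(n,w,"side px*1.5",proj("side",w)*1.5)
for cam in["side"]:print("nut side",proj(cam,np.r_[nut[:2],100])*1.5)
E
```

```text
FL [426.1 101.7  74. ]
FR [ 410.8 -131.    74. ]
BL [610.1  93.2  76. ]
BR [ 597.5 -144.    76. ]
hingeL [614.7  37.5 126. ]
hingeR [606.9 -90.5 126. ]
rearL [794.7  25.2  84. ]
rearR [ 787.8 -101.    84. ]
gl [602.9  36.5  88. ]
gr [601.  -87.1  88. ]
gl2 [547.7  94.   80. ]
gr2 [ 535.  -140.1   80. ]
nut [493.5  31.2 100. ]
nutbottomhole [494.2  31.4  85. ]
bear [485.6 -78.7  87. ]
dist 110.18549138917405
[610.7 -26.6] yaw -0.0587
[[ 1.9  2.6]
 [ 3.2 -4.3]
 [-0.1  1.8]
 [-0.1 -2. ]
 [-0.5  1.5]
 [-1.1 -0.1]
 [ 1.5 -0.6]
 [-3.9 -0.8]
 [ 0.   1.3]
 [-1.1 -0.2]]
nut [-120.4   50.8]
be [-121.8  -59.4]
FL [428.1 104.3  74. ] side px*1.5 [426.  340.2]
FR [ 414.  -135.3   74. ] side px*1.5 [465.6 282.9]
hL [614.6  39.3 126. ] side px*1.5 [348.  280.6]
hR [606.8 -92.5 126. ] side px*1.5 [376.6 254.2]
rearL [794.2  26.7  84. ] side px*1.5 [274.6 279.3]
nut side [406.3 302. ]
```

```bash
cat >> h.py <<'E'
def chute2w(X,Y,Z):
    v=np.load("chute.npy");c,s=np.cos(v[2]),np.sin(v[2])
    return np.array([v[0]+c*X-s*Y,v[1]+s*X+c*Y,70+Z])
def w2chute(p):
    v=np.load("chute.npy");c,s=np.cos(v[2]),np.sin(v[2]);d=np.array(p)[:2]-v[:2]
    return np.array([c*d[0]+s*d[1],-s*d[0]+c*d[1],p[2]-70])
def Rt(lean,sg=1):
    yaw=np.load("chute.npy")[2];l=np.radians(lean)
    z=np.array([np.sin(l),0,-np.cos(l)]);x=np.array([0,sg,0.]);M=np.column_stack([x,np.cross(z,x),z])
    return R.from_euler("z",yaw)*R.from_matrix(M)
def plan(X,Y,Z,lean,sg=1):
    s=ctrl.sense();q=np.array(s["ee_rot"]);Rc=R.from_quat(np.r_[q[1:],q[0]]);G=Rt(lean,sg)
    d=chute2w(X,Y,Z)-np.array(s["eef_pos"])
    print("t",round(s["time_s"],2),"chute",w2chute(s["eef_pos"]),"F",s["force"],"rotvec",np.degrees((Rc.inv()*G).as_rotvec()),
      "shift after rot",G.inv().apply(d),"before",Rc.inv().apply(d),"grip",s["grip_width"])
np.set_printoptions(precision=2,suppress=True)
E
python3 - <<'E'
from h import *
print(ctrl.sense()["ee_rot"])
plan(-120,106,90,0,1);plan(-120,106,90,0,-1)
E
```

```text
[ 0.    0.85  0.53 -0.  ]
t 1.15 chute [-405.23  473.66  126.88] F [-0.46 -0.28  0.54] rotvec [  0.    0.  -23.1] shift after rot [-367.66  285.23   36.88] before [-226.3   406.6    36.89] grip 0.9985435525488997
t 1.15 chute [-405.23  473.66  126.88] F [-0.46 -0.28  0.54] rotvec [  0.   -0.  156.9] shift after rot [ 367.66 -285.23   36.88] before [-226.3   406.6    36.89] grip 0.9985435525488997
```

Call:
{"name": "play_rows", "arguments": {
  "motion": [
    [[0,0,0],[0,0,-5.8]],
    [[0,0,0],[0,0,-5.8]],
    [[0,0,0],[0,0,-5.8]],
    [[0,0,0],[0,0,-5.7]],
    [[-23,17.8,0],[0,0,0]],
    [[-23,17.8,0],[0,0,0]],
    [[-23,17.8,0],[0,0,0]],
    [[-23,17.8,0],[0,0,0]],
    [[-23,17.8,0],[0,0,0]],
    [[-23,17.8,0],[0,0,0]],
    [[-23,17.8,0],[0,0,0]],
    [[-23,17.8,0],[0,0,0]],
    [[-23,17.8,0],[0,0,0]],
    [[-23,17.8,0],[0,0,0]],
    [[-23,17.8,0],[0,0,0]],
    [[-23,17.8,0],[0,0,0]],
    [[-23,17.8,0],[0,0,0]],
    [[-23,17.8,0],[0,0,0]],
    [[-23,17.8,0],[0,0,0]],
    [[-23,17.8,0],[0,0,0]]
  ],
  "fingers": 0
}}

```text
time_s: 2.82
eef_pos: [497.3, 84.6, 197.0]
ee_rot: [0.0, 0.728, 0.686, 0.0]
force: [-0.1, 1.3, -0.5]
grip_width: 0.002
```

```bash
python3 - <<'E'
from h import *
plan(-120,106,13,0,1)
save("wrist","w1.png",1.3)
c=ctrl.get_calibration("wrist");print(c)
E
```

```text
t 2.82 chute [-119.7   104.39  127.  ] F [-0.12  1.33 -0.49] rotvec [ 0.01 -0.   -0.  ] shift after rot [  1.61  -0.3  114.  ] before [  1.6   -0.33 114.  ] grip 0.0016910696709386713
{'K': array([[312.1 ,   0.  , 257.22],
       [  0.  , 312.1 , 191.66],
       [  0.  ,   0.  ,   1.  ]]), 'k1': -0.06842309858440047, 'tool_from_camera': array([[   1.  ,    0.  ,    0.  ,   -0.06],
       [  -0.  ,    0.96,    0.27,  -68.83],
       [  -0.  ,   -0.27,    0.96, -177.55],
       [   0.  ,    0.  ,    0.  ,    1.  ]])}
```

View pics/w1.png

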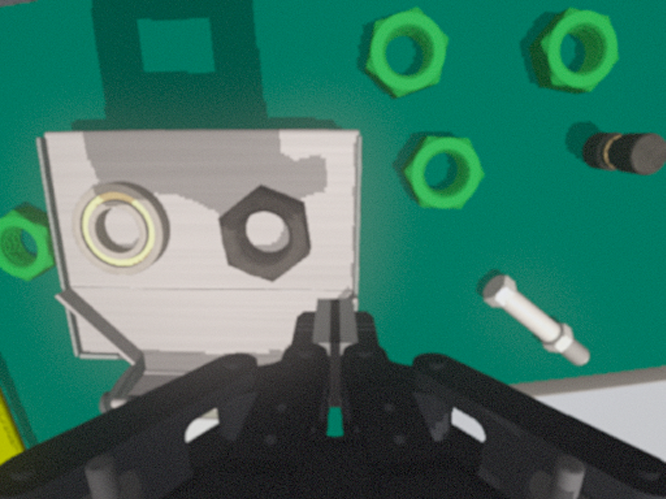

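The wrist view shows the nut with its hole at (268,231) and a corner pointing roughly up and down. The bearing is at (120,228), and the shut fingertips at (337,310) are beside the nut. I'll check the nut position from this view.

```bash
cat >> h.py <<'E'
def wristz(px,z):
    c=ctrl.get_calibration("wrist");K=c["K"];T=c["tool_from_camera"];s=ctrl.sense();q=s["ee_rot"];Rc=R.from_quat(np.r_[q[1:],q[0]])
    d=np.array([(px[0]-K[0,2])/K[0,0],(px[1]-K[1,2])/K[1,1]]);u=d.copy()
    for _ in range(30):u=d/(1+c["k1"]*(u@u))
    o=Rc.apply(T[:3,3])+s["eef_pos"];v=Rc.apply(T[:3,:3]@np.r_[u,1.])
    return o+v*(z-o[2])/v[2]
E
python3 - <<'E'
from h import *
for n,p,z in [("nut",(266,232),100),("corner back",(263,185),100),("corner front bot",(265,282),100),("left corner a",(311,245),100),("left b",(306,199),100),("bear",(121,228),87),("deckFR",(42,136),78),("deckFL",(360,132),78),("tip",(337,340),197)]:
    w=wristz(np.array(p)/1.3,z);print(n,w,w2chute(w))
E
```

```text
nut [492.95  33.75 100.  ] [-121.1    53.35   30.  ]
corner back [460.38  35.14 100.  ] [-153.69   52.83   30.  ]
corner front bot [529.72  29.05 100.  ] [-84.11  50.82  30.  ]
left corner a [504.2  64.3 100. ] [-111.65   84.51   30.  ]
left b [471.7   63.38 100.  ] [-144.05   81.68   30.  ]
bear [486.04 -76.3   87.  ] [-121.54  -56.92   17.  ]
deckFR [ 415.21 -128.83   78.  ] [-189.17 -113.51    8.  ]
deckFL [429.84 103.35  78.  ] [-188.18  119.13    8.  ]
tip [526.72  80.67 197.  ] [-90.13 102.17 127.  ]
```

Call:
{"name": "play_rows", "arguments": {
  "motion": [
    [[0,0,19],[0,0,0]],
    [[0,-0.5,19],[0,0,0]],
    [[0,-0.5,19],[0,0,0]],
    [[0,0,19],[0,0,0]],
    [[0,0,19],[0,0,0]],
    [[0,0,19],[0,0,0]],
    [[0,0,0],[0,0,0]],
    [[-3,0,0],[0,0,0]],
    [[-4,0,0],[0,0,0]],
    [[-4,0,0],[0,0,0]],
    [[-4,0,0],[0,0,0]],
    [[-4,0,0],[0,0,0]],
    [[-4,0,0],[0,0,0]],
    [[-4,0,0],[0,0,0]],
    [[-4,0,0],[0,0,0]],
    [[-4,0,0],[0,0,0]],
    [[-4,0,0],[0,0,0]],
    [[-2,0,0],[0,0,0]]
  ]
}}

```text
time_s: 4.37
eef_pos: [493.2, 44.6, 82.9]
ee_rot: [-0.0, 0.728, 0.686, -0.0]
force: [-0.6, 0.6, -0.4]
grip_width: -0.003
```

```bash
python3 - <<'E'
from h import *
plan(-121,55,13,0,1)
save("wrist","w2.png",1.3)
E
```

```text
t 4.37 chute [-121.44   64.16   12.87] F [-0.61  0.63 -0.41] rotvec [-0.01  0.   -0.02] shift after rot [-9.16  0.44 -0.13] before [-9.16  0.44 -0.13] grip -0.003433995036276081
```

View pics/w2.png

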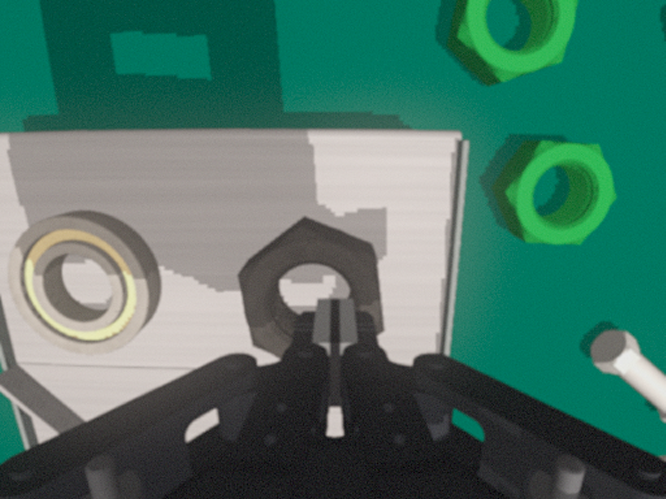

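```bash
python3 - <<'E'
from h import *
for n,p in [("left corner",(240,275)),("back corner",(306,218)),("rightback",(376,246)),("hole",(314,290)),("right edge",(383,300))]:
    for z in (100,):
        w=wristz(np.array(p)/1.3,z);print(n,z,w2chute(w))
print("bear",w2chute(wristz(np.array((82,290))/1.3,87)))
print("deckFL",w2chute(wristz(np.array((462,134))/1.3,78)))
save("side","s2.png",1.5)
im=cv2.imread("pics/s2.png");cv2.imwrite("pics/s2c.png",cv2.resize(im[200:420,300:540],None,fx=2.5,fy=2.5))
E
```

```text
left corner 100 [-133.76   24.54   30.  ]
back corner 100 [-158.05   52.76   30.  ]
rightback 100 [-146.37   81.25   30.  ]
hole 100 [-127.07   55.55   30.  ]
right edge 100 [-122.48   84.93   30.  ]
bear [-121.41  -54.62   17.  ]
deckFL [-191.19  120.06    8.  ]
```

View pics/s2c.png

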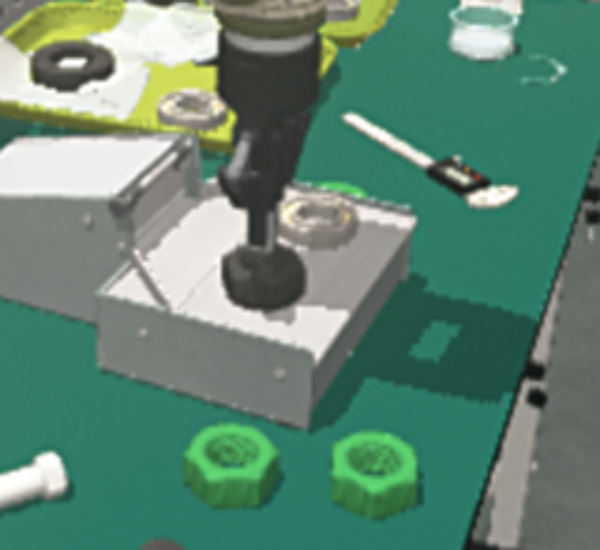

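```bash
python3 - <<'E'
from h import *
s=ctrl.sense();p=np.array(s["eef_pos"])
f=lambda X:(proj("side",X)*1.5-[300,200])*2.5
print("tcp",f(p),"tcp+30",f(p+[0,0,30]),"+60",f(p+[0,0,60]))
for y in(52,15):
  print("nut",y,"bot",f(chute2w(-121,y,0)),"top",f(chute2w(-121,y,30)))
  print(" left flat bottom",f(chute2w(-121,y+30,0)),"top",f(chute2w(-121,y+30,30)),"right top",f(chute2w(-121,y-30,30)))
print("bearing top",f(chute2w(-121.5,-58,17)),"FL",f(chute2w(-190,118,0)))
im=ctrl.capture("side")[150:260,215:340]
cv2.imwrite("pics/s3.png",cv2.resize(im[:,:,::-1],None,fx=6,fy=6,interpolation=cv2.INTER_CUBIC))
E
```

```text
tcp [259.38 281.94] tcp+30 [260.56 249.1 ] +60 [261.78 215.34]
nut 52 bot [264.51 288.04] top [265.74 255.78]
 left flat bottom [249.48 306.79] top [250.53 274.07] right top [280.3  238.28]
nut 15 bot [282.17 266.01] top [283.61 234.31]
 left flat bottom [267.92 283.79] top [269.2  251.63] right top [297.42 217.71]
bearing top [316.02 208.59] FL [315.72 353.52]
```

View pics/s3.png

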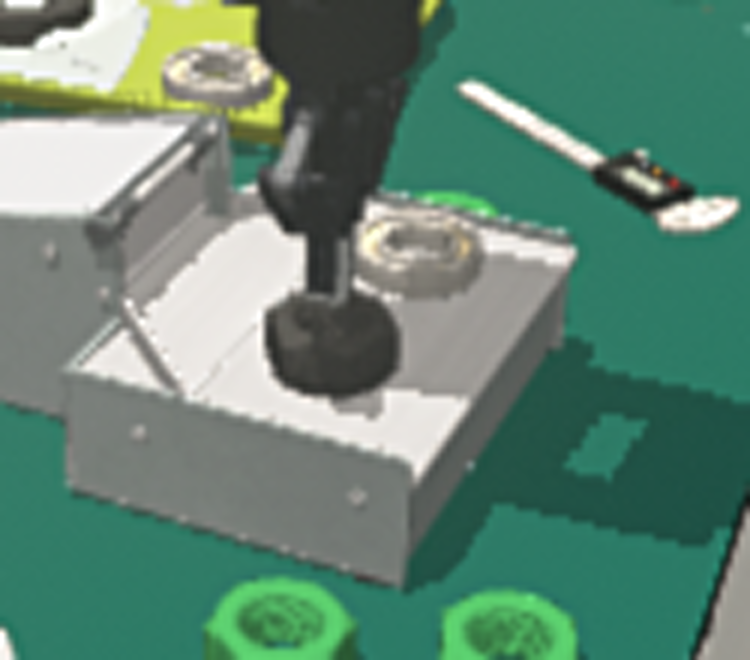

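Call:
{"name": "play_rows", "arguments": {
  "motion": [
    [[0,0,-15],[0,0,0]],
    [[0,0,-15],[0,0,0]],
    [[0,0,-15],[0,0,0]],
    [[14,0,0],[0,0,0]],
    [[14,0,0],[0,0,0]],
    [[12,0,0],[0,0,0]],
    [[0,0,0],[0,0,0]]
  ]
}}

```text
time_s: 5.1
eef_pos: [495.5, 86.7, 127.8]
ee_rot: [-0.0, 0.727, 0.687, 0.0]
force: [0.1, -1.0, -0.7]
grip_width: -0.0
```

```bash
python3 - <<'E'
from h import *
print(ctrl.grip_depth)
plan(-121,104,13,0,1)
a=ctrl.capture("side")[150:260,215:340]
b=ctrl.capture("wrist")[150:280,190:330]
a=cv2.resize(a,(500,440),interpolation=cv2.INTER_CUBIC);b=cv2.resize(b,(474,440),interpolation=cv2.INTER_CUBIC)
im=np.hstack([a,b])[:,:,::-1];cv2.imwrite("pics/s4.png",cv2.resize(im,(790,357)))
p=np.array(ctrl.sense()["eef_pos"])
for d in(0,10,20,30,40):
    print(d,((proj("side",p+[0,0,d])-[215,150])*4*790/974))
E
```

```text
18.700000000000003
t 5.1 chute [-121.68  106.41   57.81] F [ 0.06 -1.   -0.74] rotvec [-0.01 -0.02  0.12] shift after rot [-2.41  0.68 44.81] before [-2.42  0.69 44.81] grip -0.00015242432485139013
0 [159.01 168.6 ]
10 [159.29 158.62]
20 [159.57 148.53]
30 [159.85 138.35]
40 [160.13 128.07]
```

View pics/s4.png

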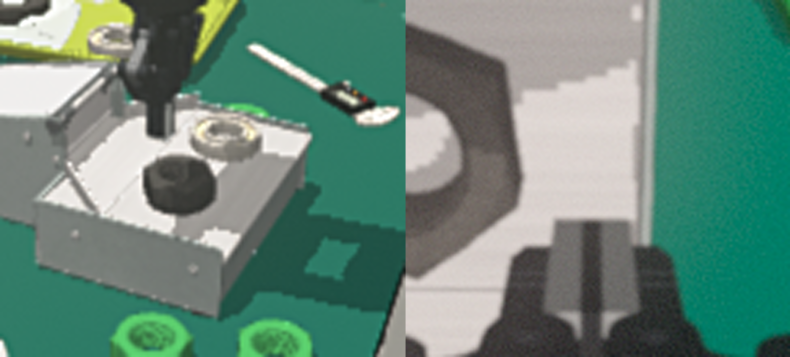

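The finger end is seen at (158,138), about 30 mm short of where the reported TCP projects. That explains why the fingers passed over the nut without touching it: the real tips are about 30 mm behind the stated TCP. I'll allow for this and go down slowly while watching the force.

Call:
{"name": "play_rows", "arguments": {
  "motion": [
    [[-1,0,12],[0,0,0]],
    [[-1,0,12],[0,0,0]],
    [[0,0,12],[0,0,0]],
    [[0,0,12],[0,0,0]],
    [[0,0,6],[0,0,0]],
    [[0,0,4],[0,0,0]],
    [[0,0,2],[0,0,0]],
    [[0,0,2],[0,0,0]],
    [[0,0,2],[0,0,0]],
    [[0,0,0],[0,0,0]]
  ]
}}

```text
time_s: 6.03
eef_pos: [495.6, 83.0, 63.9]
ee_rot: [0.0, 0.728, 0.686, 0.0]
force: [0.7, 0.7, 0.4]
grip_width: 0.001
```

Call:
{"name": "play_rows", "arguments": {
  "motion": [
    [[0,0,2],[0,0,0]],
    [[0,0,2],[0,0,0]],
    [[0,0,1],[0,0,0]],
    [[0,0,0],[0,0,0]]
  ]
}}

```text
time_s: 6.37
eef_pos: [495.4, 83.0, 58.7]
ee_rot: [-0.0, 0.728, 0.686, -0.0]
force: [-0.4, 0.9, 0.6]
grip_width: 0.002
```

```bash
python3 - <<'E'
from h import *
plan(-121,104,-17,0,1)
a=ctrl.capture("side")[150:260,215:340]
cv2.imwrite("pics/s5.png",cv2.resize(a,None,fx=5,fy=5,interpolation=cv2.INTER_CUBIC)[:,:,::-1])
p=np.array(ctrl.sense()["eef_pos"])
for d in(0,20,30):
    print(d,((proj("side",p+[0,0,d])-[215,150])*5))
E
```

```text
t 6.37 chute [-121.55  102.68  -11.3 ] F [-0.41  0.89  0.57] rotvec [-0.02  0.    0.  ] shift after rot [1.32 0.55 5.7 ] before [1.32 0.55 5.7 ] grip 0.0023129514041787358
0 [243.62 359.92]
20 [244.43 330.98]
30 [244.84 316.31]
```

Call:
{"name": "play_rows", "arguments": {
  "motion": [
    [[0,0,3],[0,0,0]],
    [[0,0,3],[0,0,0]],
    [[-4,0,0],[0,0,0]],
    [[-4,0,0],[0,0,0]],
    [[-4,0,0],[0,0,0]],
    [[-4,0,0],[0,0,0]],
    [[-4,0,0],[0,0,0]],
    [[-4,0,0],[0,0,0]],
    [[0,0,0],[0,0,0]]
  ]
}}

```text
time_s: 7.17
eef_pos: [494.1, 58.2, 52.9]
ee_rot: [0.0, 0.728, 0.686, -0.0]
force: [0.2, 0.8, 0.9]
grip_width: 0.002
```

Call:
{"name": "play_rows", "arguments": {
  "motion": [
    [[-4,0,0],[0,0,0]],
    [[-4,0,0],[0,0,0]],
    [[-4,0,0],[0,0,0]],
    [[-4,0,0],[0,0,0]],
    [[-4,0,0],[0,0,0]],
    [[-2,0,0],[0,0,0]],
    [[0,0,0],[0,0,0]]
  ]
}}

```text
time_s: 7.75
eef_pos: [492.8, 36.5, 52.9]
ee_rot: [0.0, 0.728, 0.686, -0.0]
force: [1.3, 0.1, -0.8]
grip_width: -0.002
```

```bash
python3 - <<'E'
from h import *
plan(-121,56,-17,0,1)
save("wrist","w3.png",1.3)
E
```

```text
t 7.75 chute [-121.4    56.08  -17.09] F [ 1.3   0.15 -0.78] rotvec [-0.    0.02 -0.02] shift after rot [-0.08  0.4  -0.09] before [-0.08  0.4  -0.09] grip -0.001984002414717021
```

View pics/w3.png

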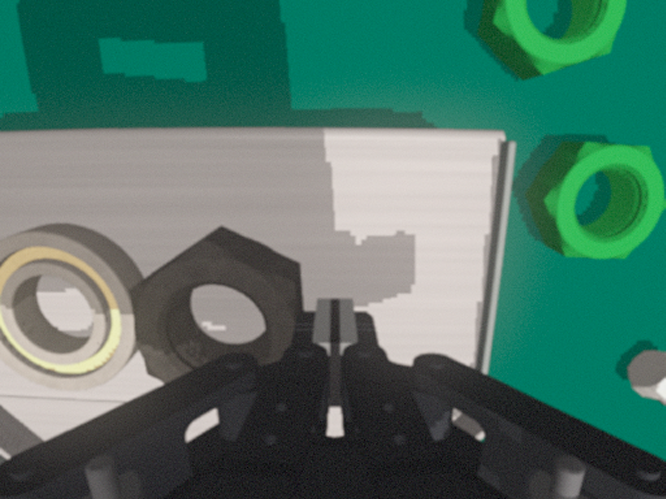

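```bash
python3 - <<'E'
from h import *
for n,p,z in [("hole",(228,313),100),("backcorner",(221,227),100),("lb corner",(298,264),100),("-y corner",(135,297),100),("+y edge",(303,320),100),("bear c",(58,310),87),("bear +y edge",(138,300),83),("FL",(505,136),78)]:
    print(n,w2chute(wristz(np.array(p)/1.3,z)))
E
```

```text
hole [-130.14   18.87   30.  ]
backcorner [-161.09   18.79   30.  ]
lb corner [-148.27   44.01   30.  ]
-y corner [-135.98  -13.89   30.  ]
+y edge [-127.56   45.25   30.  ]
bear c [-124.63  -53.78   17.  ]
bear +y edge [-127.63  -21.98   13.  ]
FL [-190.58  119.12    8.  ]
```

```bash
cat >> h.py <<'E'
TO=30.
def tip():
    s=ctrl.sense();q=s["ee_rot"];return w2chute(np.array(s["eef_pos"])-R.from_quat(np.r_[q[1:],q[0]]).apply([0,0,TO]))
def plant(X,Y,Z,lean):
    l=np.radians(lean);print("tip",tip());plan(X+TO*np.sin(l),Y,Z-TO*np.cos(l),lean)
E
python3 -c "
from h import *
plant(-186,18,50,38);plant(-186,18,12,38)"
```

```text
tip [-121.4    56.21   12.92]
t 7.8 chute [-121.41   56.2   -17.08] F [0.3  1.04 0.1 ] rotvec [-38.     0.03  -0.  ] shift after rot [-38.2   -9.6  -62.63] before [-38.23 -46.12 -43.42] grip -0.0005578705702140798
tip [-121.4    56.21   12.92]
t 7.8 chute [-121.41   56.2   -17.08] F [0.3  1.04 0.1 ] rotvec [-38.     0.03  -0.  ] shift after rot [-38.2  -32.99 -32.69] before [-38.21 -46.12  -5.42] grip -0.0005578705702140798
```

Call:
{"name": "play_rows", "arguments": {
  "motion": [
    [[4,0,0],[0,0,0]],
    [[4,0,0],[0,0,0]],
    [[0,0,-20],[0,0,0]],
    [[0,0,-20],[0,0,0]],
    [[0,0,-20],[0,0,0]],
    [[-11,-14,0],[0,0,0]],
    [[-11,-14,0],[0,0,0]],
    [[-12,-12,0],[0,0,0]],
    [[-12,-12,0],[0,0,0]]
  ],
  "fingers": 14
}}

```text
time_s: 8.55
eef_pos: [437.9, 2.1, 112.9]
ee_rot: [0.0, 0.727, 0.686, -0.0]
force: [1.6, -0.2, -0.4]
grip_width: 0.166
```

```bash
python3 -c "
from h import *
plant(-186,18,50,38);plant(-186,18,12,38)"
```

```text
tip [-174.15   18.56   72.9 ]
t 8.55 chute [-174.16   18.54   42.9 ] F [ 1.56 -0.16 -0.44] rotvec [-38.     0.01   0.07] shift after rot [-0.54 -4.96 17.11] before [-0.54  6.63 16.54] grip 0.16555769157559
tip [-174.15   18.56   72.9 ]
t 8.55 chute [-174.16   18.54   42.9 ] F [ 1.56 -0.16 -0.44] rotvec [-38.     0.01   0.07] shift after rot [ -0.54 -28.36  47.06] before [-0.52  6.63 54.54] grip 0.16555769157559
```

Call:
{"name": "play_rows", "arguments": {
  "motion": [
    [[0,0,0],[-6.5,0,0]],
    [[0,0,0],[-6.5,0,0]],
    [[0,0,0],[-6.5,0,0]],
    [[0,0,0],[-6.5,0,0]],
    [[0,0,0],[-6,0,0]],
    [[0,0,0],[-6,0,0]],
    [[0,0,0],[0,0,0]]
  ]
}}

```text
time_s: 9.13
eef_pos: [438.5, 6.6, 112.0]
ee_rot: [0.21, 0.693, 0.658, 0.208]
force: [1.0, -1.1, 0.2]
grip_width: 0.164
```

```bash
python3 -c "
from h import *
plant(-186,18,12,38)
p=np.array(ctrl.sense()['eef_pos']);print(ctrl.sense()['joints'])
save('wrist','w4.png',.8);save('side','s6.png',.8)
a=cv2.imread('pics/w4.png');b=ctrl.capture('side')[130:260,200:373,::-1];b=cv2.resize(b,(409,307));cv2.imwrite('pics/c6.png',np.hstack([cv2.resize(a,(390,307)),b]))
f=lambda X:(proj('side',X)-[200,130])*409/173+[390,0]
q=ctrl.sense()['ee_rot'];z=R.from_quat(np.r_[q[1:],q[0]]).apply([0,0,1])
for d in (0,20,30,40):print(d,f(p-z*d))
"
```

```text
tip [-190.75   22.64   66.72]
t 9.13 chute [-173.81   23.08   41.96] F [ 1.   -1.08  0.15] rotvec [-3.63 -0.86  0.09] shift after rot [ -5.08 -28.05  46.11] before [ -5.74 -25.08  47.71] grip 0.16354611531014412
[-0.39 -0.06  2.34  0.61  0.35 -2.44]
0 [606.11 159.74]
20 [615.65 150.14]
30 [620.5  145.26]
40 [625.41 140.32]
```

View pics/c6.png

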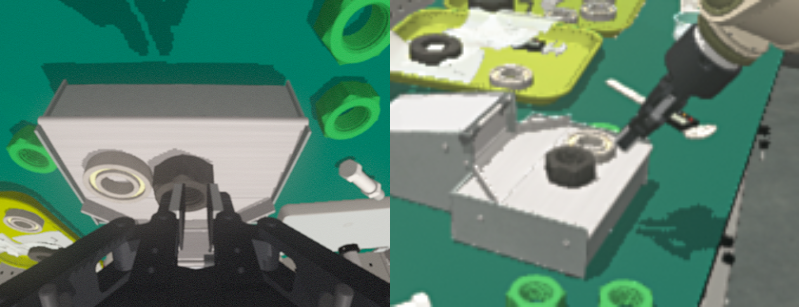

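```bash
python3 -c "
from h import *
plant(-188,18,30,34.4);plant(-188,18,12,34.4)"
```

```text
tip [-188.39   21.73   68.22]
t 9.28 chute [-171.47   22.13   43.45] F [-0.   -0.62 -0.38] rotvec [-0.07 -0.77  0.14] shift after rot [ -4.13 -21.24  31.76] before [ -4.5  -21.21  31.73] grip 0.16821865167820005
tip [-188.39   21.73   68.22]
t 9.28 chute [-171.47   22.13   43.45] F [-0.   -0.62 -0.38] rotvec [-0.07 -0.77  0.14] shift after rot [ -4.13 -31.41  46.62] before [ -4.68 -31.36  46.59] grip 0.16821865167820005
```

Call:
{"name": "play_rows", "arguments": {
  "motion": [
    [[-0.5,-2.1,3.2],[0,-0.1,0]],
    [[-0.5,-2.1,3.2],[0,-0.1,0]],
    [[-0.5,-2.1,3.2],[0,-0.1,0]],
    [[-0.5,-2.1,3.2],[0,-0.1,0]],
    [[-0.5,-2.1,3.2],[0,-0.1,0]],
    [[-0.5,-2.1,3.2],[0,-0.1,0]],
    [[-0.5,-2.1,3.2],[0,-0.1,0]],
    [[-0.5,-2.1,3.2],[0,-0.1,0]],
    [[0,-2.1,3.2],[0,0,0]],
    [[0,-2.1,3.2],[0,0,0]],
    [[0,0,0],[0,0,0]]
  ]
}}

```text
time_s: 10.2
eef_pos: [440.6, 2.0, 73.7]
ee_rot: [0.214, 0.695, 0.656, 0.202]
force: [0.1, 0.4, -0.2]
grip_width: 0.165
```

```bash
python3 -c "
from h import *
print(ctrl.sense()['joints'])
plant(-188,18,12,34.4);plant(-188,18,12,32)"
```

```text
[-0.39  0.05  2.38  0.93  0.23 -2.77]
tip [-188.37   18.58   28.51]
t 10.2 chute [-171.48   18.59    3.71] F [ 0.14  0.37 -0.16] rotvec [-0.13 -0.02  0.12] shift after rot [-0.59 -8.95 13.83] before [-0.58 -8.92 13.85] grip 0.16459859526553952
tip [-188.37   18.58   28.51]
t 10.2 chute [-171.48   18.59    3.71] F [ 0.14  0.37 -0.16] rotvec [ 2.27 -0.01  0.12] shift after rot [-0.59 -9.62 14.22] before [ -0.58 -10.18  13.82] grip 0.16459859526553952
```

Call:
{"name": "play_rows", "arguments": {
  "motion": [
    [[0,0,0],[3,0,0]],
    [[0,0,0],[3,0,0]],
    [[0,0,0],[3,0,0]],
    [[0,0,0],[2,0,0]],
    [[0,0,0],[0,0,0]]
  ]
}}

```text
time_s: 10.62
eef_pos: [442.8, 3.1, 75.5]
ee_rot: [0.159, 0.708, 0.671, 0.152]
force: [0.1, 0.9, 0.2]
grip_width: 0.16
```

```bash
python3 -c "
from h import *
print(ctrl.sense()['joints'])
plant(-186,18,12,23.4)"
```

```text
[-0.35  0.08  2.25  0.32  0.41 -2.14]
tip [-182.23   19.7    32.57]
t 10.62 chute [-169.35   19.84    5.48] F [0.06 0.91 0.19] rotvec [ 2.02 -0.27  0.26] shift after rot [ -1.84 -12.69  17.4 ] before [ -1.86 -13.3   16.94] grip 0.1596399360010594
```

Call:
{"name": "play_rows", "arguments": {
  "motion": [
    [[-0.4,-2.6,3.5],[0.5,0,0]],
    [[-0.4,-2.6,3.5],[0.5,0,0]],
    [[-0.4,-2.6,3.5],[0.5,0,0]],
    [[-0.4,-2.6,3.5],[0.5,0,0]],
    [[-0.2,-2.5,3.4],[0,0,0]],
    [[0,0,0],[0,0,0]]
  ]
}}

```text
time_s: 11.12
eef_pos: [436.1, 2.3, 52.5]
ee_rot: [0.145, 0.711, 0.674, 0.14]
force: [-0.7, -0.2, 0.2]
grip_width: 0.165
```

```bash
python3 -c "
from h import *
print(ctrl.sense()['joints'])
plant(-110,18,12,23.4)"
```

```text
[-0.35  0.13  2.26  0.33  0.38 -2.15]
tip [-187.86   18.43   10.09]
t 11.12 chute [-175.99   18.62  -17.46] F [-0.66 -0.15  0.21] rotvec [-0.1  -0.36  0.2 ] shift after rot [-0.62 72.26 29.17] before [-1.05 72.31 29.03] grip 0.16532430954359625
```

Call:
{"name": "play_rows", "arguments": {
  "motion": [
    [[0,4.5,1.8],[0,0,0]],
    [[0,4.5,1.8],[0,0,0]],
    [[0,4.5,1.8],[0,0,0]],
    [[0,4.5,1.8],[0,0,0]],
    [[0,4.5,1.8],[0,0,0]],
    [[0,4.5,1.8],[0,0,0]],
    [[0,4.5,1.8],[0,0,0]],
    [[0,4.5,1.8],[0,0,0]],
    [[0,4.5,1.8],[0,0,0]],
    [[0,4.5,1.8],[0,0,0]],
    [[0,4.5,1.8],[0,0,0]],
    [[0,4.5,1.8],[0,0,0]],
    [[0,0,0],[0,0,0]]
  ]
}}

```text
time_s: 12.2
eef_pos: [496.0, -1.2, 55.5]
ee_rot: [0.146, 0.711, 0.674, 0.141]
force: [-0.9, 0.2, -0.2]
grip_width: 0.167
```

```bash
python3 -c "
from h import *
print(ctrl.sense()['joints'])
plant(-95,16,12,36)
im=ctrl.capture('wrist')
b=ctrl.capture('side')[130:260,200:373,::-1];b=cv2.resize(b,(400,300))
cv2.imwrite('pics/c7.png',np.hstack([cv2.resize(im[:,:,::-1],(400,300)),b]))
"
```

```text
[-0.3   0.24  2.1   0.25  0.41 -2.03]
tip [-127.93   18.5    13.  ]
t 12.2 chute [-115.99   18.66  -14.52] F [-0.91  0.15 -0.24] rotvec [-12.53  -0.33   0.19] shift after rot [-2.66 32.57 20.88] before [-2.87 36.31 13.3 ] grip 0.1670732666193575
```

View pics/c7.png

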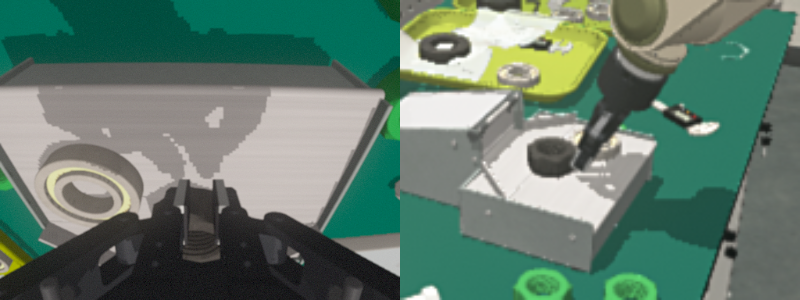

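Call:
{"name": "play_rows", "arguments": {
  "motion": [
    [[-0.5,4.5,1.9],[0,0,0]],
    [[-0.5,4.5,1.9],[0,0,0]],
    [[-0.5,4.5,1.9],[0,0,0]],
    [[-0.5,4.5,1.9],[0,0,0]],
    [[-0.5,4.5,1.9],[0,0,0]],
    [[-0.5,4.5,1.9],[0,0,0]],
    [[-0.5,4.5,1.9],[0,0,0]],
    [[0,0,-2],[-3,0,0]],
    [[0,0,-1],[-3,0,0]],
    [[0,0,0],[-3,0,0]],
    [[0,0,0],[-3,0,0]],
    [[0,0,0],[0,0,0]]
  ]
}}

```text
time_s: 13.3
eef_pos: [528.4, -4.2, 58.2]
ee_rot: [0.206, 0.694, 0.659, 0.203]
force: [-0.1, 0.8, 0.5]
grip_width: 0.164
```

```bash
python3 -c "
from h import *
print(ctrl.sense()['joints'])
plant(-40,12,12,36)
ctrl.capture('side');ctrl.capture('top')
for c in('side','top'):
  for n,z in(('nut',100),('bearing',87)):
    for r in ctrl.spot_in(c,n)[:4]:
      w=w2chute(atz(c,np.array(r['position'])*[512,384],z));print(c,n,round(r['p'],2),w)
"
```

```text
[-0.32  0.27  2.15  0.81  0.22 -2.59]
tip [-100.12   17.1    13.15]
t 13.3 chute [-83.49  17.5  -11.82] F [-0.08  0.77  0.49] rotvec [-2.35 -0.77  0.14] shift after rot [-5.5  49.19 36.3 ] before [-6.1  50.61 34.17] grip 0.16416090233279784
side nut 0.83 [-61.3  42.9  30. ]
side nut 0.82 [-284.86  384.56   30.  ]
side nut 0.74 [-194.85  287.55   30.  ]
side nut 0.56 [-282.07  264.01   30.  ]
side bearing 0.71 [-133.64  -30.41   17.  ]
top nut 0.83 [ -99.13 -162.23   30.  ]
top nut 0.81 [-252.7   168.21   30.  ]
top nut 0.74 [-46.69  -2.2   30.  ]
top nut 0.67 [-257.72  267.5    30.  ]
top bearing 0.62 [-114.64  -67.29   17.  ]
```

Call:
{"name": "play_rows", "arguments": {
  "motion": [
    [[-0.4,3.1,2.1],[0,0,0]],
    [[-0.4,3.1,2.1],[0,0,0]],
    [[-0.4,3.1,2.1],[0,0,0]],
    [[-0.4,3.1,2.1],[0,0,0]],
    [[-0.4,3.1,2.1],[0,0,0]],
    [[-0.4,3.1,2.1],[0,0,0]],
    [[-0.4,3.1,2.1],[0,0,0]],
    [[-0.4,3.1,2.1],[0,0,0]],
    [[0,0,0],[0,0,0]]
  ]
}}

```text
time_s: 14.35
eef_pos: [558.9, -9.0, 58.2]
ee_rot: [0.206, 0.694, 0.659, 0.203]
force: [1.0, 0.4, 0.3]
grip_width: 0.161
```

```bash
cat > st.py <<'E'
from h import *
import sys
print(ctrl.sense()['joints'])
plant(*map(float,sys.argv[1:]))
ctrl.capture('side')
for n,z in(('nut',100),('bearing',87),('flap',97)):
    for r in ctrl.spot_in('side',n)[:4]:
      px=np.array(r['position'])*[512,384];w=w2chute(atz('side',px,z))
      if abs(w[1])<130:print(n,round(r['p'],2),px,w)
E
python3 st.py -40 12 12 36
```

```text
[-0.3   0.32  2.07  0.7   0.23 -2.47]
tip [-69.33  14.1   13.17]
t 14.35 chute [-52.73  14.5  -11.81] F [1.   0.43 0.32] rotvec [-2.38 -0.77  0.19] shift after rot [-2.5  24.29 18.22] before [-2.82 25.02 17.16] grip 0.16091942630892364
nut 0.52 [248.42 193.19] [-40.38  36.93  30.  ]
bearing 0.67 [281.5  192.38] [-121.58  -33.6    17.  ]
flap 0.73 [243.81 182.59] [  5.  -22.6  27. ]
flap 0.65 [241.  207.4] [-54.59 114.96  27.  ]
```

Call:
{"name": "play_rows", "arguments": {
  "motion": [
    [[-0.3,3.0,2.3],[-0.3,0,0]],
    [[-0.3,3.0,2.3],[-0.3,0,0]],
    [[-0.3,3.0,2.3],[-0.3,0,0]],
    [[-0.3,3.0,2.3],[-0.3,0,0]],
    [[-0.3,3.0,2.3],[-0.3,0,0]],
    [[-0.3,3.0,2.3],[-0.3,0,0]],
    [[-0.3,3.0,2.3],[-0.3,0,0]],
    [[-0.3,3.0,2.3],[-0.3,0,0]],
    [[0,0,0],[0,0,0]]
  ]
}}

```text
time_s: 15.3
eef_pos: [588.6, -12.7, 56.5]
ee_rot: [0.221, 0.689, 0.655, 0.217]
force: [-1.4, 1.1, 0.9]
grip_width: 0.164
```

```bash
python3 st.py 5 12 11.5 36
```

```text
[-0.3   0.38  2.02  0.86  0.2  -2.62]
tip [-40.53  12.21  10.78]
t 15.3 chute [-22.89  12.62 -13.48] F [-1.39  1.11  0.9 ] rotvec [ 0.02 -0.79  0.17] shift after rot [-0.62 37.24 26.18] before [-1.09 37.23 26.18] grip 0.16399168346026918
nut 0.62 [281.19 192.31] [-128.3   -12.25   30.  ]
bearing 0.74 [280.52 191.81] [-117.49  -35.64   17.  ]
```

Call:
{"name": "play_rows", "arguments": {
  "motion": [
    [[0,3.05,2.2],[0,0,0]],
    [[0,3.05,2.2],[0,0,0]],
    [[0,3.05,2.2],[0,0,0]],
    [[0,3.05,2.2],[0,0,0]],
    [[0,3.05,2.2],[0,0,0]],
    [[0,3.05,2.2],[0,0,0]],
    [[0,3.05,2.2],[0,0,0]],
    [[0,3.05,2.2],[0,0,0]]
  ]
}}

```text
time_s: 16.17
eef_pos: [618.9, -14.3, 56.8]
ee_rot: [0.221, 0.69, 0.655, 0.216]
force: [-1.5, -0.4, -0.1]
grip_width: 0.166
```

```bash
python3 st.py 7 12 12 36
```

```text
[-0.28  0.43  1.94  0.72  0.22 -2.46]
tip [-10.2   12.41  11.02]
t 16.17 chute [  7.44  12.82 -13.25] F [-1.5  -0.44 -0.1 ] rotvec [ 0.01 -0.77  0.16] shift after rot [-0.82 14.49  9.32] before [-0.98 14.48  9.31] grip 0.1663490723194598
nut 0.51 [239.62 191.5 ] [-11.6   39.51  30.  ]
bearing 0.59 [282.42 191.12] [-121.25  -42.38   17.  ]
flap 0.39 [240.08 182.4 ] [ 16.38 -18.43  27.  ]
```

Call:
{"name": "play_rows", "arguments": {
  "motion": [
    [[0,2.4,1.7],[0,0,0]],
    [[0,2.4,1.7],[0,0,0]],
    [[0,2.4,1.6],[0,0,0]],
    [[0,2.4,1.6],[0,0,0]],
    [[0,2.4,1.6],[0,0,0]],
    [[0,0,0],[0,0,0]],
    [[0,0,0],[0,0,0]]
  ]
}}

```text
time_s: 16.95
eef_pos: [633.1, -14.9, 57.2]
ee_rot: [0.221, 0.689, 0.655, 0.216]
force: [-0.5, 0.3, -0.0]
grip_width: 0.165
```

```bash
python3 - <<'E'
from h import *
print(tip(),ctrl.sense()["force"],ctrl.sense()["time_s"])
# nut dark blob under the clear lid in the top view
im=ctrl.capture("top");cv2.imwrite("pics/t8.png",im[:,:,::-1])
g=im.max(2)
for X in range(0,180,10):
    print(X,[int(g[tuple(np.round(proj("top",chute2w(X,Y,z))[::-1]).astype(int))]) for z in(10,) for Y in range(-50,51,10)])
E
```

```text
[ 4.04 12.56 11.48] [-0.51  0.26 -0.01] 16.95
0 [136, 127, 144, 134, 87, 108, 153, 125, 42, 138, 143]
10 [103, 101, 151, 163, 163, 173, 177, 193, 140, 99, 111]
20 [200, 200, 199, 185, 172, 202, 202, 202, 201, 191, 178]
30 [196, 193, 196, 196, 197, 198, 197, 195, 196, 194, 195]
40 [194, 197, 195, 197, 195, 196, 197, 194, 195, 196, 196]
50 [195, 197, 196, 197, 190, 191, 199, 196, 199, 185, 192]
60 [199, 199, 201, 198, 181, 181, 179, 183, 179, 178, 177]
70 [199, 198, 200, 198, 201, 177, 180, 180, 179, 180, 198]
80 [200, 200, 199, 199, 201, 195, 181, 180, 184, 192, 198]
90 [198, 198, 196, 198, 198, 200, 199, 200, 200, 200, 200]
100 [199, 197, 198, 197, 197, 199, 197, 198, 200, 200, 199]
110 [200, 201, 200, 198, 200, 199, 200, 198, 199, 199, 198]
120 [200, 198, 199, 199, 201, 199, 198, 199, 199, 199, 200]
130 [196, 199, 198, 199, 197, 198, 198, 198, 197, 197, 199]
140 [199, 198, 198, 196, 197, 198, 200, 199, 200, 198, 198]
150 [198, 197, 197, 198, 199, 200, 200, 200, 197, 196, 196]
160 [187, 193, 193, 197, 194, 184, 186, 190, 190, 196, 199]
170 [182, 181, 180, 181, 180, 182, 183, 180, 183, 180, 180]
```

```bash
cat > lid.py <<'E'
from h import *
ref=cv2.imread("pics/top1.png");ref=cv2.resize(ref,(512,384),interpolation=cv2.INTER_AREA)[:,:,::-1].astype(int)
im=ctrl.capture("top").astype(int);d=(im-ref).mean(2)
for X in range(-10,180,10):
    print(X,[int(d[tuple(np.round(proj("top",chute2w(X,Y,20))[::-1]).astype(int))]) for Y in range(-60,61,10)])
s=ctrl.sense();print(s["time_s"],s["force"],tip())
E
python3 lid.py
```

```text
-10 [1, -4, -9, 27, 6, -57, -62, -3, -67, -89, -32, 1, -7]
0 [-1, -5, -13, 5, -12, -55, -11, 6, -10, -66, -15, -8, 0]
10 [-26, -13, -13, -34, -18, 15, 31, -15, -9, -35, -8, -16, -1]
20 [-5, -11, -10, -12, -13, -10, -9, -7, -11, -8, -8, -10, -3]
30 [-10, -12, -12, -7, -13, -9, -7, -11, -9, -13, -12, -9, -1]
40 [0, -8, -5, -9, -7, -8, -7, -8, -5, -6, -6, -7, 0]
50 [-1, -9, -4, -6, -7, -23, -30, -22, -13, -21, -25, -28, -1]
60 [-4, -4, -5, -5, -4, -29, -26, -5, -3, -15, -20, -26, -2]
70 [-1, -3, -4, -6, -4, -15, -23, -23, -22, -20, -21, -11, -3]
80 [-6, -3, -3, -5, -5, -4, -22, -20, -21, -24, -17, -8, -2]
90 [-4, -4, -3, -2, -2, -4, -2, -14, -1, -4, -1, -7, -1]
100 [-3, -5, -4, -6, -7, -5, -5, -4, -7, -4, -4, -4, 0]
110 [-4, -6, -3, -3, -6, -4, -5, -4, -3, -3, -2, -7, -1]
120 [-7, -3, -6, -6, -2, -6, -5, -5, -4, -6, -4, -5, -1]
130 [-7, -4, -6, -3, -3, -3, -4, -5, -4, -4, -1, -4, -6]
140 [-1, -5, -5, -3, -3, -5, -3, -5, -5, -5, -6, -6, -6]
150 [1, -5, -5, -5, -5, -3, -6, -7, -5, -5, -2, -5, -4]
160 [-3, -5, -3, -4, -7, -5, -6, -5, -1, -8, -3, -3, 0]
170 [0, -4, -7, -6, -5, -7, -4, -6, -3, -5, -2, -7, 0]
17.05 [-0.32  0.07  0.67] [ 3.78 12.61 11.39]
```

The top view shows a ring-shaped dark patch under the lid at chute (≈64, 17), which is the nut past the sill. I'll wait briefly to see whether it is still sliding.

Call:
{"name": "play_rows", "arguments": {
  "motion": [
    [[0,0,0],[0,0,0]],
    [[0,0,0],[0,0,0]],
    [[0,0,0],[0,0,0]],
    [[0,0,0],[0,0,0]]
  ]
}}

```text
time_s: 17.38
eef_pos: [632.8, -14.9, 57.2]
ee_rot: [0.221, 0.69, 0.655, 0.216]
force: [0.3, 0.7, -1.0]
grip_width: 0.161
```

```bash
python3 lid.py | sed -n 5,20p
```

```text
30 [-7, -6, -6, -3, -4, -1, -3, -4, -5, -9, -6, -3, 1]
40 [0, -5, -6, -5, -4, -7, -5, -6, -6, -4, -6, -4, 0]
50 [-2, -6, -5, -4, -4, -6, -8, -6, -5, -3, -4, -4, -2]
60 [-2, -4, -4, -5, -5, -8, -6, -7, -5, -6, -5, -4, -2]
70 [-2, -4, -5, -3, -2, -5, -5, -4, -3, -5, -5, -3, -2]
80 [-3, -4, -3, -6, -1, -3, -5, -4, -6, -3, -4, -7, 0]
90 [-6, -5, -5, -3, -5, -2, -3, -8, 0, -7, -3, -4, -3]
100 [-6, -5, -4, -3, -6, -3, -5, -4, -7, -4, -4, -4, -1]
110 [-4, -6, -5, -3, -5, -5, -16, -27, -23, -25, -21, -5, -1]
120 [-6, -4, -5, -6, -3, -7, -28, -26, -22, -22, -23, -24, 0]
130 [-8, -6, -5, -3, -5, -8, -22, -16, -1, -7, -23, -27, -6]
140 [-4, -6, -4, -2, -2, -16, -20, -24, -13, -17, -26, -25, -9]
150 [1, -3, -6, -5, -6, -5, -23, -26, -22, -21, -22, -8, -2]
160 [-1, -3, -1, -4, -7, -7, -8, -16, -7, -8, -13, -4, 0]
170 [0, -4, -3, -3, -3, 0, -2, -5, -4, -1, -2, -6, 2]
17.4333 [-0.62  0.49 -1.02] [ 3.77 12.59 11.42]
```

The nut has slid to about x = 133 in the bay. Next I'll draw the fingers straight back and then up.

Call:
{"name": "play_rows", "arguments": {
  "motion": [
    [[0,-3.2,-2.4],[0,0,0]],
    [[0,-3.2,-2.4],[0,0,0]],
    [[0,-3.2,-2.4],[0,0,0]],
    [[0,-3.2,-2.4],[0,0,0]],
    [[0,-3.2,-2.4],[0,0,0]],
    [[0,-3.2,-2.4],[0,0,0]],
    [[0,-3.2,-2.4],[0,0,0]],
    [[0,-3.2,-2.4],[0,0,0]],
    [[0,-3.2,-2.4],[0,0,0]],
    [[0,-3.2,-2.4],[0,0,0]],
    [[0,-3.2,-2.4],[0,0,0]],
    [[0,-3.2,-2.4],[0,0,0]],
    [[0,-3.2,-2.4],[0,0,0]],
    [[0,-3.2,-2.4],[0,0,0]],
    [[0,-3.2,-2.4],[0,0,0]],
    [[0,-3.2,-2.4],[0,0,0]]
  ]
}}

```text
time_s: 18.77
eef_pos: [568.6, -11.8, 58.2]
ee_rot: [0.221, 0.69, 0.655, 0.216]
force: [0.3, 0.2, 0.9]
grip_width: 0.166
```

```bash
python3 -c "
from h import *
print(ctrl.sense()['joints'],ctrl.sense()['force']);plant(-70,12,100,20)"
```

```text
[-0.31  0.34  2.08  0.95  0.2  -2.72] [0.34 0.17 0.87]
tip [-60.56  11.91  12.44]
t 18.77 chute [-42.92  12.32 -11.83] F [0.34 0.17 0.87] rotvec [16.01 -0.75  0.27] shift after rot [ -0.32  12.8  -84.34] before [  0.63  35.57 -77.54] grip 0.1660934884776051
```

Call:
{"name": "play_rows", "arguments": {
  "motion": [
    [[0,2,-4.5],[2,0,0]],
    [[0,2,-4.5],[2,0,0]],
    [[0,2,-4.5],[2,0,0]],
    [[0,1.5,-5],[2,0,0]],
    [[0,1.5,-5],[2,0,0]],
    [[0,1,-5],[2,0,0]],
    [[0,0,-8],[2,0,0]],
    [[0,0,-8],[2,0,0]],
    [[0,0,-10],[0,0,0]],
    [[0,0,-15],[0,0,0]],
    [[0,0,-15],[0,0,0]],
    [[0,-5,-15],[0,0,0]],
    [[0,-10,-15],[0,0,0]],
    [[0,-10,-10],[0,0,0]],
    [[0,-10,-10],[0,0,0]],
    [[0,-10,0],[0,0,0]],
    [[0,-10,0],[0,0,0]],
    [[0,0,0],[0,0,0]],
    [[0,0,0],[0,0,0]]
  ]
}}

```text
time_s: 20.35
eef_pos: [473.3, -7.5, 165.1]
ee_rot: [0.127, 0.712, 0.678, 0.13]
force: [-0.4, -0.1, 0.1]
grip_width: 0.166
```

```bash
python3 lid.py | sed -n '1,6p;12,20p'; python3 - <<'E'
from h import *
print(tip())
a=ctrl.capture("side")[140:310,180:365,::-1];b=ctrl.capture("top")[95:245,200:330,::-1]
cv2.imwrite("pics/last.png",np.hstack([cv2.resize(a,(440,404),interpolation=cv2.INTER_CUBIC),cv2.resize(b,(350,404),interpolation=cv2.INTER_CUBIC)]))
E
```

```text
-10 [-2, -10, -8, -3, -7, -5, -14, -12, -12, -4, -17, -6, -4]
0 [-7, -9, -9, -9, -11, -8, -3, -8, -10, -11, -9, -9, -4]
10 [-6, -9, -6, -7, -9, -10, -5, -6, -5, -7, -8, -12, -7]
20 [-5, -7, -3, -7, -6, -5, -7, -4, -6, -6, -6, -7, -3]
30 [-10, -7, -5, -4, -6, -6, -4, -8, -7, -8, -8, -4, -2]
40 [-3, -8, -6, -7, -5, -6, -7, -8, -4, -6, -5, -5, -4]
100 [-10, -7, -6, -7, -7, -5, -4, -5, -10, -8, -5, -6, -1]
110 [-6, -7, -6, -5, -10, -8, -19, -26, -29, -27, -24, -7, -4]
120 [-9, -5, -3, -11, -6, -9, -31, -26, -26, -24, -27, -28, -7]
130 [-12, -7, -5, -7, -7, -12, -25, -15, -6, -11, -24, -27, -4]
140 [-5, -7, -6, -5, -6, -19, -24, -27, -15, -22, -28, -26, -11]
150 [-3, -7, -9, -7, -7, -6, -27, -25, -26, -25, -24, -13, -6]
160 [-3, -8, -9, -9, -9, -7, -10, -20, -9, -10, -14, -4, -2]
170 [-2, -7, -8, -4, -7, -7, -6, -7, -9, -5, -6, -6, 0]
20.4 [ 0.07 -0.25  0.37] [-148.6    10.41  123.25]
[-148.6    10.41  123.25]
```

View pics/last.png

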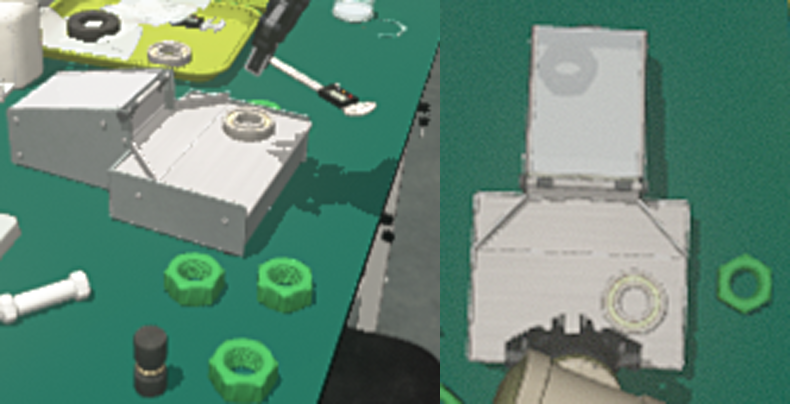

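The last view shows the nut at the rear under the lid at (568,65), the bearing in place, the fingers clear and the flap hanging across the mouth. I'll compare the flap with the first side image, then hand in.

```bash
python3 - <<'E'
from h import *
ref=cv2.resize(cv2.imread("pics/side1.png"),(512,384),interpolation=cv2.INTER_AREA).astype(int)
im=ctrl.capture("side")[:,:,::-1].astype(int);d=np.abs(im-ref).mean(2)
for z in(45,30,15,8):print("flap z",z,[int(d[tuple(np.round(proj("side",chute2w(3,Y,z))[::-1]).astype(int))]) for Y in range(-55,30,10)])
p=proj("side",chute2w(-121.8,-58,17));print("bearing diff",d[int(p[1])-6:int(p[1])+7,int(p[0])-12:int(p[0])+13].mean())
print(ctrl.sense()["force"],ctrl.sense()["dq"],ctrl.sense()["time_s"])
ctrl.finish_job()
E
```

```text
flap z 45 [1, 8, 0, 4, 5, 3, 4, 3, 1]
flap z 30 [1, 3, 1, 1, 2, 2, 1, 1, 0]
flap z 15 [0, 0, 0, 0, 0, 0, 1, 0, 1]
flap z 8 [0, 7, 6, 1, 5, 6, 2, 4, 2]
bearing diff 4.638974358974359
[ 0.18 -0.5  -0.25] [ 0.  0.  0. -0.  0.  0.] 20.55
the job is handed in; nothing more can be done
```

The nut is in the reject bay. I pushed it sideways, then forward along the deck with the leaned fingertips and in under the flap until it slid down the ramp. Then I drew the fingers back out and clear and handed the job in at 20.6 s.

- **Nut:** the top view shows it through the lid at chute x ≈ 133 mm, against the rear of the bay, and it stayed there.
- **Flap:** the flap area in the side picture matches the first picture, so I read it as fully shut.
- **Bearing:** it looks the same as in the first side picture. The nut passed within about 8 mm of it without touching, as far as the pictures show.
- **Other items:** the plug gauge, bolt and caliper appear in place in the last picture, by eye only.
- **Arm:** it was at rest and clear of everything. The wrist force readings I took never went above about 2 N.

**What disagreed:** the real fingertips end about 30 mm short of the reported TCP. Because of this, my first sideways push passed over the nut without touching it. The cameras showed the gap, and the fingers then going below the reported deck height with no contact confirmed it. I allowed for the 30 mm after that.

Near the tilted pose, joint 6 came close to its limit (−2.77 of −2.88 rad) but stayed inside it, so I reduced the tilt there. A few detector readings of the partly hidden nut were wrong, and I ignored them.

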